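# Glass filters under a riveted cover

## Task

Load the lamp's filter holder: lift its cover plate off and set it aside on the table, stack every glass filter that lies on the table centred on the round seat, holding each only by its metal rim and never touching the glass, then put the cover back down on its two end channels and push the centre pin of all four push rivets flush, so that they lock it. Leave the other things where they are.

Things in the scene. Friction and masses are not known exactly. Their poses are not given: they have to be found in the camera images.
- holder: the filter holder, fixed on the table: dark base plate 120 mm (x) by 214 mm (y), its top 8 mm above the table; origin at the centre of its underside, z up. The round seat stands in its middle; at each end (y = -74 and +74 mm) is a closed sheet-metal channel 66 mm (x) by 28 mm (y), top 60 mm above the table, with two 15 mm round holes at x = -19 and +19 mm for the rivets of the cover
- seat (a point): centre of the top face of the round seat, a 46 mm wide pedestal, top 12 mm above the table and 4 mm above the base plate; nothing stands beside it in the holder's x direction; axes as the holder's
- rest (a point): point in the middle of the holder, level with the tops of the two channels (60 mm above the table; axes as the holder's); the cover's origin lies here when it is fully down
- cover: loose aluminium cover plate, 62 mm (x) by 180 mm (y) by 4 mm, 0.46 kg; origin: centre of the plate's underside, z up. At first it lies unlocked on the holder. Grip it across x (62 mm) by the edge lips that hang 7 mm below the plate from y = -50 to +50 mm. Four rivet stems (10 mm thick, 7 at the tip) reach 14 mm below the plate; on the table it stands on them. Either way round fits
- spring_ring: white ring, 46 mm wide, 4 mm thick, hanging on soft springs (0.3 to 1.2 N) under the cover's 40 mm light opening, its underside (the origin) at most 26 mm below the plate; it presses on the stack and gives way
- pin_1 (a joint): centre pin (grey, 11 mm thick) of the black push rivet at x = -19, y = +74 mm of the cover: 0 = fully raised, 9 mm proud; 0.009 = flush with the flange round it (21 mm wide), whose top is 7 mm above the plate's underside. Starts raised by 7 to 9 mm, stays where it is pushed, takes about 6 N, and spreads the rivet's legs under the edge of the hole
- pin_2 (a joint): centre pin (grey, 11 mm thick) of the black push rivet at x = +19, y = +74 mm of the cover: 0 = fully raised, 9 mm proud; 0.009 = flush with the flange round it (21 mm wide), whose top is 7 mm above the plate's underside. Starts raised by 7 to 9 mm, stays where it is pushed, takes about 6 N, and spreads the rivet's legs under the edge of the hole
- pin_3 (a joint): centre pin (grey, 11 mm thick) of the black push rivet at x = -19, y = -74 mm of the cover: 0 = fully raised, 9 mm proud; 0.009 = flush with the flange round it (21 mm wide), whose top is 7 mm above the plate's underside. Starts raised by 7 to 9 mm, stays where it is pushed, takes about 6 N, and spreads the rivet's legs under the edge of the hole
- pin_4 (a joint): centre pin (grey, 11 mm thick) of the black push rivet at x = +19, y = -74 mm of the cover: 0 = fully raised, 9 mm proud; 0.009 = flush with the flange round it (21 mm wide), whose top is 7 mm above the plate's underside. Starts raised by 7 to 9 mm, stays where it is pushed, takes about 6 N, and spreads the rivet's legs under the edge of the hole
- filter_1: glass filter in a dark metal ring: a flat disc 52 mm wide and 8 mm thick, the ring 5 mm wide, alike on both faces; origin at the centre of its underside, z along its axis. Three to five of the five are there. Grip it across the ring
- filter_2: glass filter in a dark metal ring: a flat disc 52 mm wide and 8 mm thick, the ring 5 mm wide, alike on both faces; origin at the centre of its underside, z along its axis. Three to five of the five are there. Grip it across the ring
- filter_3: glass filter in a dark metal ring: a flat disc 52 mm wide and 8 mm thick, the ring 5 mm wide, alike on both faces; origin at the centre of its underside, z along its axis. Three to five of the five are there. Grip it across the ring
- filter_4: glass filter in a dark metal ring: a flat disc 52 mm wide and 8 mm thick, the ring 5 mm wide, alike on both faces; origin at the centre of its underside, z along its axis. Three to five of the five are there. Grip it across the ring
- filter_5: glass filter in a dark metal ring: a flat disc 52 mm wide and 8 mm thick, the ring 5 mm wide, alike on both faces; origin at the centre of its underside, z along its axis. Three to five of the five are there. Grip it across the ring
- glass_1: the clear glass of filter 1, 42 mm wide, 4 mm thick, set back 2 mm from both faces of the ring (same origin as the filter); the fingers must not touch it
- glass_2: the clear glass of filter 2, 42 mm wide, 4 mm thick, set back 2 mm from both faces of the ring (same origin as the filter); the fingers must not touch it
- glass_3: the clear glass of filter 3, 42 mm wide, 4 mm thick, set back 2 mm from both faces of the ring (same origin as the filter); the fingers must not touch it
- glass_4: the clear glass of filter 4, 42 mm wide, 4 mm thick, set back 2 mm from both faces of the ring (same origin as the filter); the fingers must not touch it
- glass_5: the clear glass of filter 5, 42 mm wide, 4 mm thick, set back 2 mm from both faces of the ring (same origin as the filter); the fingers must not touch it
- gallipot: bystander: small steel bowl, 64 mm wide, 36 mm high
- cream_pot: bystander: round white pot, 71 mm wide, 30 mm high
- timer: bystander: white kitchen-type timer, 62 x 62 x 21 mm
Things that resemble listed ones, but are neither listed nor needed, are in the scene too. What is shaped like the filter_2 but orange is not meant.

How it is judged:
By the outcome, as a careful person would: the job done as asked, in the order asked, and still so for the second after the job is handed in, with the robot touching nothing.
Of filter_1, filter_2, filter_3, filter_4, filter_5 only 3 to 5 are there at a start; the rules pass over those that are not, and their reading is None.
At some moment in a run one of filter_1, filter_2, filter_3, filter_4, filter_5 may be knocked a few centimetres aside while the robot is not near it.
Once in a run the grip may slacken for a moment while it holds something.
It also fails if it takes over 210 s, if anything falls off the work surface, if the arm or the gripper's body presses on something with over 40 N, if the wrist force passes 120 N, or if a joint passes its speed limit or range.

## Robot

A 6-joint arm with a two-finger parallel gripper is mounted at the origin on a cart in front of the work surface, level with it; the furniture and walls round the work are solid. World frame = base frame: x ahead of the robot, y to its left, z up, the work surface at z = 0. Lengths are in mm, angles in rad, forces in N, time in s.
With the tool pointing down it reaches from about 275 to 825 mm from the base axis. Payload 4.9 kg.
Tool frame: the origin (TCP) lies at the very end of the fingers, on their centre line; the grasp point (between the pads) lies 19 mm behind it; z points along the fingers, y is the line along which they close (so a half turn about z gives the same grasp; the last joint's range is limited). The gripper opens to 85 mm and grips with 20 to 120 N. Pads are 22 mm wide; open, the fingers measure 114 mm over their backs; the gripper's body (76 mm by 85 mm) begins 54 mm behind the grasp point. The pads swing forward as they close: fully open they stand 13 mm farther back than shut.
Start: joints at [1.073, 0.326, -0.193, 1.052, 0, 1.437], TCP at [195.701, 514.023, 231.281] pointing down, gripper open.
Joint ranges: [-2.65, 2.65], [-0.97, 1.79], [-1.3, 1.35], [-1.93, 2.1], [-1.47, 1.37], [-3.14, 3.14]. Speed limits (rad/s): [2.57, 2.57, 3.14, 3.14, 3.14, 3.14].

## Interface

Orientations are given as [roll, pitch, yaw] about the fixed x, y, z axes, in that order (R = Rz(yaw) Ry(pitch) Rx(roll)).
In Python, from bench import bot, solve_ik, imaging gives the robot as it stands. Calls block until the motion is done:
- bot.move_ptp(position, orientation): joint-space move of the TCP to a pose.
- bot.movel(position, rot=None, max_speed=150, threshold=None): straight line of the TCP; rot=None keeps the orientation; max_speed is the mean speed in mm/s. With threshold (N) it stops when the force on the tool has changed by that much, and returns True; else False.
- bot.move_j(angles): joint-space move.
- bot.grip(opening, effort=None): opening from 0.0 (shut) to 1.0 (fully open); effort is the grip in N (None keeps the last); returns when the fingers have stopped.
- bot.dwell(seconds).
- solve_ik(position, orientation): joint angles nearest the present ones, or None.
- bot.get_state(): the state.
- imaging.capture(name): name is "side" or "top" or "wrist"; returns the picture (384x512x3 uint8, blue, green, red); there is no depth.
- imaging.camera_model(name): a dict with "K" (3x3 intrinsics, pixels), "k1" (the pictures are not rectified: a ray, as slopes to the right and down, at radius r is drawn at 1 + k1 r^2 times it, then the intrinsics apply), "position" and "rotation" of the camera in the world. Camera axes: x right, y up, looking along -z (the intrinsics and any distortion apply to the point x, -y, -z); pixel columns grow to the right and rows downward; lengths in mm; the calibration is good to about 2 mm. A picture is of the moment at which its call begins: read the wrist's pose just before it. camera_model takes no time and is no camera call; for the wrist camera it gives the pose at the moment of the call.
A pose or a line that the arm cannot do raises bot.IKError and nothing moves.
- bot.sign_off(): hands the job in; it is judged then, once.
The state is a dict: "t": time; "qpos": joint angles; "joint_velocities": joint speeds; "effort": joint torques, N m; "tcp_pos": TCP position; "orientation": TCP orientation; "contact_force": force on the tool from outside, world axes, zero at the start; "wrist_torque": the same for the moment, N m; "opening": opening from 0.0 (shut) to 1.0 (fully open); "gripper_force": force on a finger pad.
Only numpy, scipy, OpenCV 4.12 (cv2) and the standard library are available. Lean on these libraries where they do the work, as an engineer would, in place of code of your own. Each camera call takes 0.05 s, during which the arm holds its last target. There are 200 camera calls.

## Working session

There is one attempt and no reset: what is moved stays moved. The work goes in short steps, each a Python script; the robot and the scene stay as the last script left them, time stands still between calls to the robot, and variables do not carry over. Pictures are saved under pics/ and viewed, at most 14 in all, crops included, and the job is handed in when it is done.

```bash
ls; mkdir -p pics; python3 - <<'E'
from bench import bot, imaging
import cv2, numpy as np
for n in ("top","side"):
    im=imaging.capture(n); cv2.imwrite(f"pics/{n}0.png",cv2.resize(im,(800,600),interpolation=cv2.INTER_CUBIC)); cv2.imwrite(f"pics/{n}0raw.png",im)
    m=imaging.camera_model(n); print(n,m)
print(bot.get_state())
E
```

```text
pics
top {'K': array([[402.79664433,   0.        , 258.17766029],
       [  0.        , 402.79664433, 198.45376738],
       [  0.        ,   0.        ,   1.        ]]), 'k1': -0.14240156226265394, 'position': array([ 318.34725594,   27.29921562, 1339.53800067]), 'rotation': array([ 0.18361212, -0.007169  , -1.56677129])}
side {'K': array([[351.84901122,   0.        , 253.39821042],
       [  0.        , 351.84901122, 192.57312672],
       [  0.        ,   0.        ,   1.        ]]), 'k1': -0.03885179053094245, 'position': array([ 490.53340536, -849.14652714,  571.39804317]), 'rotation': array([ 1.04716295, -0.01241406, -0.07201374])}
{'t': 0.1, 'qpos': array([ 1.07280952e+00,  3.26903707e-01, -1.93483809e-01,  1.05197896e+00,
        2.96835766e-06,  1.43658861e+00]), 'joint_velocities': array([ 1.06816159e-04, -1.95348150e-03,  2.11453215e-03,  5.11693318e-05,
        7.00028445e-04, -1.13239928e-03]), 'effort': array([ 1.82409945e-03, -4.44238544e+01,  2.63038051e+01,  7.88869889e-03,
       -4.98901016e-06,  1.74279023e-05]), 'tcp_pos': array([195.43921321, 513.55431025, 230.56166884]), 'orientation': array([-3.14003702e+00, -2.13035982e-04,  2.77781340e+00]), 'contact_force': array([-0.71160627,  0.35260039, -0.61029463]), 'wrist_torque': array([ 0.01490284, -0.00927883,  0.00245638]), 'gripper_force': 0.0, 'opening': 1.001433003371132}
```

View pics/top0.png

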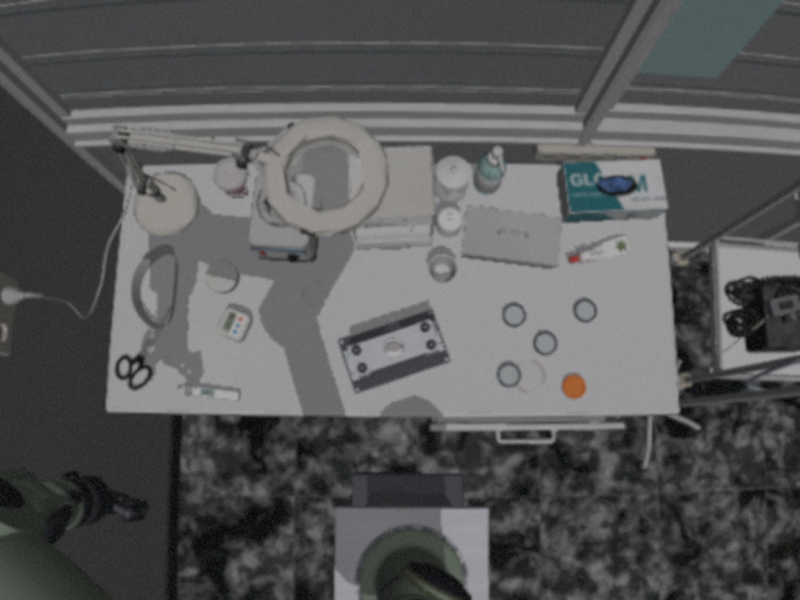

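View pics/side0.png

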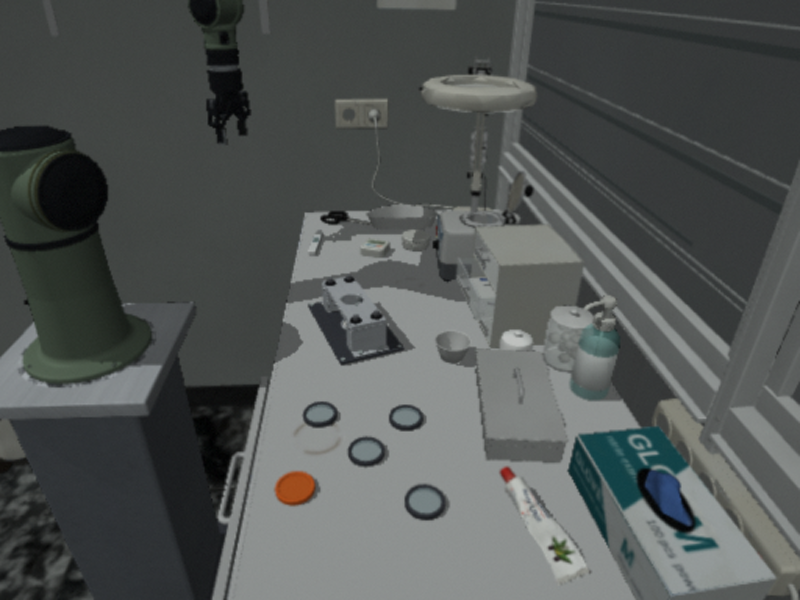

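Top view (800x600 scale): the cover and holder are at (393,348). Candidate filters are at (514,315), (585,310), (544,343) and (509,375). Lookalikes are the pale ring at (531,376), the orange disc at (573,386) and a faint disc in shadow at (315,293). I'll take one close crop and measure.

```bash
cat > h.py <<'E'
from bench import bot, solve_ik, imaging
import cv2, numpy as np
from scipy.spatial.transform import Rotation as Rot
def ray(m,uv):
    K=m["K"]; uv=np.asarray(uv,float).reshape(-1,1,2)
    # k1 distortion == OpenCV model
    p=cv2.undistortPoints(uv,K,np.array([m["k1"],0,0,0.]),None,None).reshape(-1,2) if False else cv2.undistortPoints(uv,K,np.array([m["k1"],0,0,0.])).reshape(-1,2)
    d=np.c_[p[:,0],-p[:,1],-np.ones(len(p))]
    return Rot.from_euler("xyz",m["rotation"]).apply(d)
def world(m,uv,z):
    d=ray(m,uv); o=np.array(m["position"])
    return o+d*((z-o[2])/d[:,2])[:,None]
def project(m,P):
    q=Rot.from_euler("xyz",m["rotation"]).inv().apply(np.atleast_2d(P)-m["position"])
    q=q*[1,-1,-1]
    return cv2.projectPoints(q.reshape(-1,1,3),np.zeros(3),np.zeros(3),m["K"],np.array([m["k1"],0,0,0.]))[0].reshape(-1,2)
E
python3 - <<'E'
from h import *
m=imaging.camera_model("top"); s=512/800
im=cv2.imread("pics/top0raw.png")
P=lambda l,z: print(np.round(world(m,np.array(l)*s,z)[:,:2],1).tolist())
P([(514,315),(585,310),(544,343),(509,375),(531,376),(573,386),(315,293)],4)
P([(393,348),(425,326),(434,345),(356,350),(362,368)],67)
P([(441,265),(222,277),(235,322)],25)
a=cv2.resize(im[180:260,305:395],(400,356),interpolation=cv2.INTER_CUBIC)
b=cv2.resize(im[150:230,165:255],(400,356),interpolation=cv2.INTER_CUBIC)
b=np.clip(b.astype(float)*1.8,0,255).astype(np.uint8)
cv2.imwrite("pics/crop1.png",np.hstack([a,b]))
E
```

```text
[[556.9, -221.1], [568.7, -378.9], [495.8, -284.9], [426.8, -207.0], [424.7, -254.4], [403.0, -345.2], [603.1, 211.0]]
[[476.1, 40.0], [521.8, -25.2], [482.7, -43.5], [471.6, 115.2], [435.0, 102.5]]
[[661.8, -61.8], [633.4, 412.5], [534.7, 378.3]]
```

View pics/crop1.png

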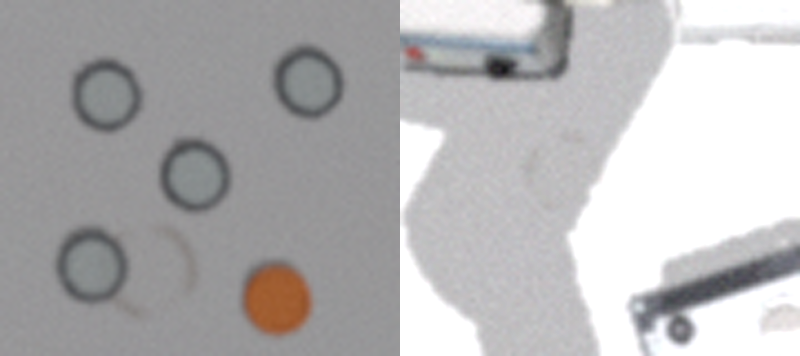

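The pale rings are just flat stains, so there are four filters. Next is a close look at the holder with the wrist camera.

```bash
python3 - <<'E'
from h import *
bot.move_ptp([478,37,260],[np.pi,0,1.90])
st=bot.get_state(); m=imaging.camera_model("wrist"); im=imaging.capture("wrist")
cv2.imwrite("pics/w1.png",cv2.resize(im,(800,600),interpolation=cv2.INTER_CUBIC)); cv2.imwrite("pics/w1raw.png",im)
np.save("w1.npy",m,allow_pickle=True)
print(st["t"],st["tcp_pos"],st["orientation"],st["qpos"]); print(m)
E
```

```text
2.1 [477.93470032  37.73594109 259.95945178] [ 3.14155408e+00 -3.22248807e-04  1.90128196e+00] [-7.55343390e-02  1.76207482e-01 -3.17639696e-01  1.07704099e+00
  3.11283081e-04  1.16477634e+00]
{'K': array([[339.13437086,   0.        , 254.32477925],
       [  0.        , 339.13437086, 197.65110724],
       [  0.        ,   0.        ,   1.        ]]), 'k1': 0.012346057958273234, 'position': array([453.93889085, 111.21223416, 402.28572774]), 'rotation': array([-3.02471334e-01,  2.87053874e-04,  3.29836205e-01])}
```

View pics/w1.png

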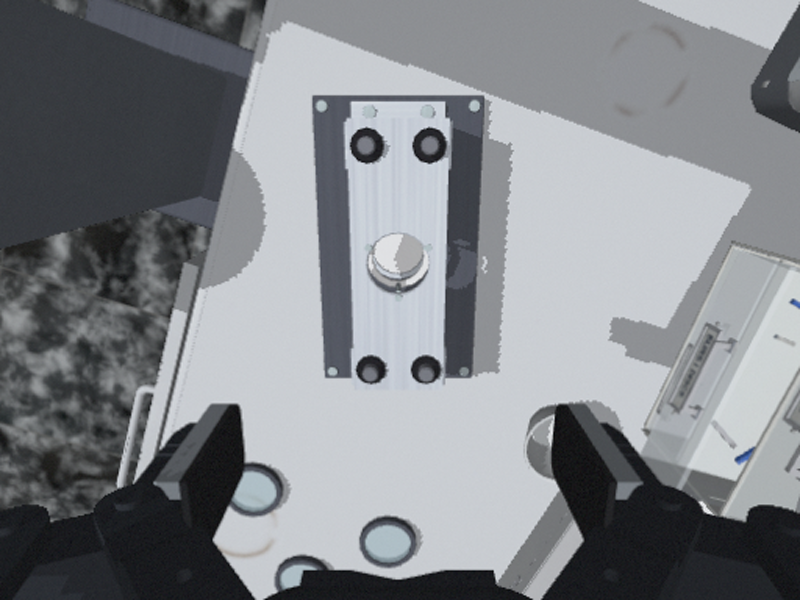

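The wrist view shows the base plate corners at about (312,96), (485,96), (471,378) and (325,378). The rivets are at (367,145), (430,145), (371,369) and (426,369). I'll fit both poses.

```bash
cat >> h.py <<'E'
from scipy.optimize import least_squares
def fitpose(m,uv,local,x0):
    # planar pose x,y,yaw from pixels of points with known height
    def P(p):
        c,s=np.cos(p[2]),np.sin(p[2]); L=np.asarray(local,float)
        return np.c_[p[0]+c*L[:,0]-s*L[:,1],p[1]+s*L[:,0]+c*L[:,1],L[:,2]]
    r=least_squares(lambda p:(project(m,P(p))-uv).ravel(),x0,x_scale=[1,1,.01])
    return r.x,np.round(r.fun.reshape(-1,2),2)
def rivets(m,im,p,zt=67):
    # dark flange blobs near the expected rivet places -> centroids
    g=cv2.cvtColor(im,cv2.COLOR_BGR2GRAY); out=[]
    c,s=np.cos(p[2]),np.sin(p[2])
    for lx,ly in [(-19,74),(19,74),(-19,-74),(19,-74)]:
        q=project(m,[[p[0]+c*lx-s*ly,p[1]+s*lx+c*ly,zt]])[0]
        x0,y0=(q-14).astype(int); w=g[y0:y0+29,x0:x0+29]
        n,l,st,ce=cv2.connectedComponentsWithStats((w<90).astype(np.uint8))
        cand=[i for i in range(1,n) if st[i,4]>60]
        i=min(cand,key=lambda i:np.hypot(*(ce[i]+[x0,y0]-q)))
        h=cv2.convexHull(np.argwhere(l==i)[:,::-1].astype(np.int32)); (cx,cy),r=cv2.minEnclosingCircle(h)
        out.append([cx+x0,cy+y0]); print("rivet",np.round(out[-1],1),"r",round(r,1),st[i,4])
    return np.array(out)
RL=[(-19,74,67),(19,74,67),(-19,-74,67),(19,-74,67)]
E
python3 - <<'E'
from h import *
m=np.load("w1.npy",allow_pickle=True).item(); im=cv2.imread("pics/w1raw.png")
uv=np.array([(312,96),(485,96),(471,378),(325,378)])*.64
print(fitpose(m,uv,[(-60,107,8),(60,107,8),(60,-107,8),(-60,-107,8)],[478,37,.33]))
r=rivets(m,im,[478,37,.33]); print(fitpose(m,r,RL,[478,37,.33]))
print(fitpose(m,np.array([(367,145),(430,145),(371,369),(426,369)])*.64,RL,[478,37,.33]))
E
```

```text
(array([4.78920740e+02, 3.98719697e+01, 3.28886438e-01]), array([[-0.23, -0.39],
       [ 0.18, -0.28],
       [ 0.57,  0.55],
       [-0.51,  0.46]]))
rivet [234.1  92.9] r 11.1 281
rivet [275.   92.8] r 11.2 283
rivet [237.  236.5] r 9.3 195
rivet [272.2 236. ] r 9.3 192
(array([4.78274491e+02, 4.06227002e+01, 3.30856719e-01]), array([[ 0.25, -0.42],
       [-0.3 , -0.4 ],
       [-0.05,  0.31],
       [ 0.11,  0.74]]))
(array([4.78690863e+02, 4.08376298e+01, 3.30435947e-01]), array([[ 0.02, -0.43],
       [-0.01, -0.45],
       [-0.09,  0.58],
       [ 0.09,  0.57]]))
```

```bash
python3 - <<'E'
from h import *
bot.move_ptp([478,40,260],[np.pi,0,1.90-np.pi])
bot.dwell(.3)
m=imaging.camera_model("wrist"); im=imaging.capture("wrist")
cv2.imwrite("pics/w2.png",cv2.resize(im,(800,600),interpolation=cv2.INTER_CUBIC)); cv2.imwrite("pics/w2raw.png",im)
np.save("w2.npy",m,allow_pickle=True); print(bot.get_state()["t"],m["position"],m["rotation"])
r=rivets(m,im,[478,40,.33]); print(fitpose(m,r,RL,[478,40,.33]))
E
```

```text
5.1417 [503.38812718 -30.7655272  402.3001114 ] [-3.03289593e-01 -3.05824637e-04 -2.81311455e+00]
rivet [272.3 236.1] r 9.2 186
rivet [237.2 236.5] r 9.2 183
rivet [275.   92.9] r 11.1 268
rivet [234.5  93. ] r 11.1 266
(array([4.78680453e+02, 4.00831781e+01, 3.29172035e-01]), array([[ 0.12,  0.72],
       [-0.08,  0.33],
       [-0.13, -0.41],
       [ 0.09, -0.4 ]]))
```

View pics/w2.png

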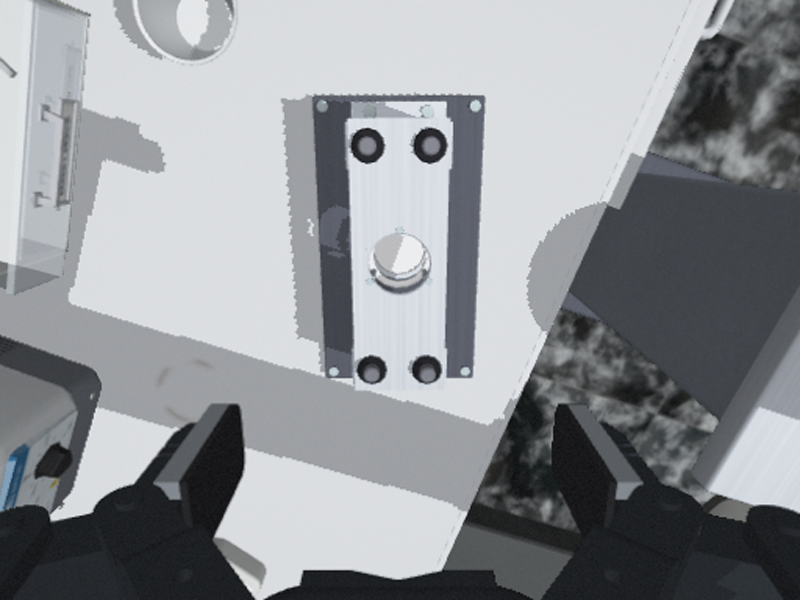

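Both views agree: holder at (478.6, 40.3), yaw 0.3295, with plausible sizes. I'll lift the cover and set it aside.

```bash
cat >> h.py <<'E'
H=np.array([478.6,40.3]); YAW=0.3295; TY=np.pi/2+YAW; pi=np.pi
def st(tag=""):
    s=bot.get_state(); print(tag,"t",round(s["t"],1),"tcp",np.round(s["tcp_pos"],1),"yaw",round(s["orientation"][2],3),"open",round(s["opening"],3),"gf",round(s["gripper_force"],1),"F",np.round(s["contact_force"],1)); return s
def hol(lx,ly):
    c,s=np.cos(YAW),np.sin(YAW); return H+[c*lx-s*ly,s*lx+c*ly]
E
python3 - <<'E'
from h import *
bot.move_ptp([*H,150],[pi,0,TY]); st()
bot.movel([*H,48],max_speed=120); st("down")
bot.grip(0.3,90); st("grip")
bot.movel([*H,125],max_speed=100); st("up")
bot.move_ptp([475,245,125],[pi,0,pi]); st("over")
hit=bot.movel([475,245,3],max_speed=80,threshold=12); st(f"down {hit}")
im=imaging.capture("side"); cv2.imwrite("pics/s1.png",cv2.resize(im[100:300,130:330],(600,600),interpolation=cv2.INTER_CUBIC))
E
```

```text
t 7.8 tcp [478.7  40.3 150.1] yaw 1.901 open 1.004 gf 0.0 F [-0.8  0.6  0.1]
down t 8.8 tcp [479.2  40.2  48.5] yaw 1.9 open 1.0 gf 0.0 F [-0.3  0.5  0.3]
grip t 9.2 tcp [478.8  40.1  49.4] yaw 1.9 open 0.695 gf 96.7 F [-3.6 -0.6 10.5]
up t 10.1 tcp [478.   40.3 124.4] yaw 1.9 open 0.698 gf 97.4 F [ 0.   0.  -4.6]
over t 10.9 tcp [474.5 244.5 124.2] yaw 3.141 open 0.698 gf 97.4 F [-0.5 -0.6 -4.1]
down True t 12.4 tcp [474.6 244.9   3.4] yaw -3.142 open 0.693 gf 98.4 F [0.2 0.1 5.4]
```

View pics/s1.png

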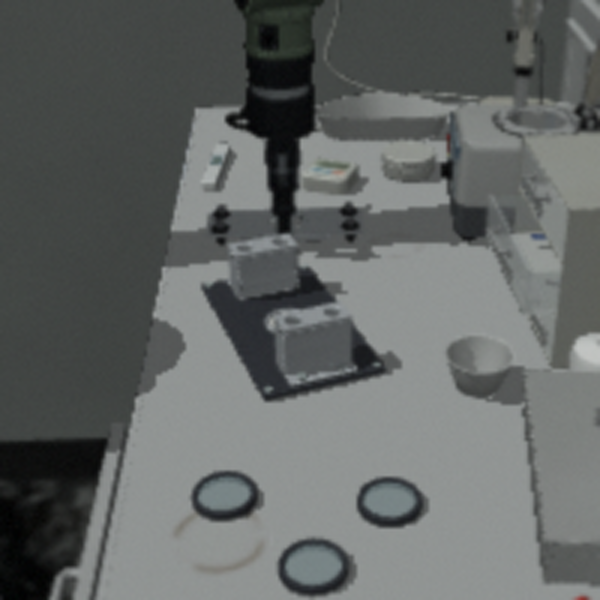

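The cover now stands on the table and the holder is open. Now I'll release it and detect the filters from the top camera.

```bash
cat >> h.py <<'E'
def filters(cam="top",im=None,show=True):
    # dark rings on the light table, right of the holder; orange is excluded by saturation
    m=imaging.camera_model(cam)
    if im is None: im=imaging.capture(cam)
    g=cv2.GaussianBlur(cv2.cvtColor(im,cv2.COLOR_BGR2GRAY),(3,3),0)
    bg=cv2.medianBlur(g,51); mask=(g.astype(int)<bg.astype(int)-30).astype(np.uint8)
    cs,hi=cv2.findContours(mask,cv2.RETR_CCOMP,cv2.CHAIN_APPROX_NONE); out=[]
    for i,c in enumerate(cs):
        if hi[0][i][3]>=0: continue
        (x,y),(a,b),_=cv2.minAreaRect(c)
        if min(a,b)<9 or max(a,b)>26 or max(a,b)>1.35*min(a,b): continue
        M=cv2.moments(cv2.convexHull(c)); q=(M["m10"]/M["m00"],M["m01"]/M["m00"])
        sat=im[int(q[1]),int(q[0])].astype(int)
        if sat.max()-sat.min()>60: continue
        w=world(m,[q],4)[0]
        if 330<w[0]<700 and -520<w[1]<-100:
            out.append([w[0],w[1]]); 
            if show: print("filter?",np.round(w[:2],1),"px",np.round(q,1),"size",np.round((a,b),1))
    return np.array(out)
E
python3 - <<'E'
from h import *
bot.grip(1.0); st("rel")
bot.movel([474.6,244.9,120],max_speed=150)
bot.move_ptp([*hol(0,0),260],[pi,0,TY]); st()
filters()
m=imaging.camera_model("wrist"); im=imaging.capture("wrist")
cv2.imwrite("pics/w3.png",cv2.resize(im,(800,600),interpolation=cv2.INTER_CUBIC)); cv2.imwrite("pics/w3raw.png",im); np.save("w3.npy",m,allow_pickle=True)
E
```

```text
rel t 12.8 tcp [472.4 244.1   1.6] yaw 3.142 open 1.001 gf 0.0 F [ 0.5 -0.3  0.4]
 t 14.8 tcp [478.2  40.7 258.9] yaw 1.902 open 0.996 gf 0.0 F [-0.1 -0.4 -0.1]
filter? [ 429.7 -205.4] px [325.3 239.1] size [16. 15.]
filter? [ 497.9 -285.3] px [348.3 218.9] size [16. 15.]
filter? [ 559.1 -219.1] px [328.4 201. ] size [15.6 14.8]
filter? [ 570.  -377.1] px [373.9 198. ] size [16. 14.]
```

View pics/w3.png

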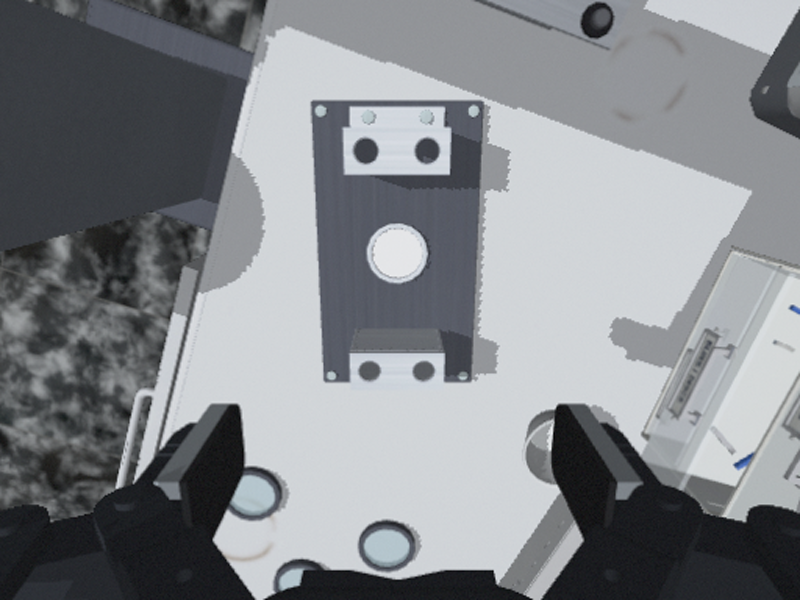

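```bash
cat >> h.py <<'E'
def load(k,xy):
    """fetch the filter at xy, lay it as number k (0..) on the stack"""
    x,y=xy; A=[pi,0,TY+pi/2]; B=[pi,0,TY]
    bot.grip(0.85,25); bot.move_ptp([x,y,70],A); bot.movel([x,y,0],max_speed=100)
    bot.grip(0.45,25); s=st("grip A")
    if s["gripper_force"]<5: raise SystemExit("nothing gripped")
    bot.grip(0.85); bot.movel([x,y,40],max_speed=120); bot.move_ptp([x,y,40],B); bot.movel([x,y,0],max_speed=100)
    bot.grip(0.45,60); bot.dwell(.2); s=st("grip B"); zg=s["tcp_pos"][2]; o=s["opening"]
    bot.movel([x,y,120],max_speed=150); s=st("lift")
    if abs(s["opening"]-o)>.03 or s["gripper_force"]<20: raise SystemExit("lost in lift")
    bot.move_ptp([*H,120],B); s=st("over")
    if abs(s["opening"]-o)>.03 or s["gripper_force"]<20: raise SystemExit("lost on the way")
    z=12+8*k+zg
    bot.movel([*H,z+12],max_speed=120)
    hit=bot.movel([*H,z-1],max_speed=25,threshold=6); st(f"placed {hit} (z expected {z:.1f})")
    bot.grip(0.85); bot.movel([*H,130],max_speed=150)
E
python3 - <<'E'
from h import *
m=np.load("w3.npy",allow_pickle=True).item()
print(fitpose(m,np.array([(366,151),(427,150),(369,371),(423,371)])*.64,[(a,b,60) for a,b,_ in RL],[478,40,.33]))
print("seat",world(m,[np.array((397.5,253.5))*.64],12), "filters", world(m,np.array([(387,546),(254,492)])*.64,6)[:,:2])
F=filters(show=False); print(F)
load(0,F[np.argmin(np.hypot(*(F-[559,-219]).T))])
im=imaging.capture("wrist"); cv2.imwrite("pics/w4.png",im)
print(filters(show=False))
E
```

```text
(array([4.78197336e+02, 4.03591705e+01, 3.28699910e-01]), array([[-0.27, -0.47],
       [ 0.16,  0.26],
       [-0.04,  0.09],
       [ 0.16,  0.19]]))
seat [[478.91089359  40.54676499  12.        ]] filters [[ 557.54205212 -217.67799247]
 [ 429.43909398 -201.27387649]]
[[ 429.64918284 -205.37374239]
 [ 497.88007073 -285.39743132]
 [ 559.0956076  -219.02186147]
 [ 569.71086849 -377.31353615]]
grip A t 18.1 tcp [ 559.8 -219.4    1.3] yaw -2.812 open 0.587 gf 25.2 F [-0.7  0.6  5.9]
grip B t 21.5 tcp [ 559.7 -219.4    1.7] yaw 1.901 open 0.558 gf 60.5 F [-2.1  0.6  6.2]
lift t 22.4 tcp [ 558.5 -218.7  119.1] yaw 1.9 open 0.557 gf 61.7 F [-1.6  0.1 -0.6]
over t 23.5 tcp [479.6  39.6 120.1] yaw 1.9 open 0.558 gf 61.7 F [ 1.1  0.1 -0.3]
placed True (z expected 13.7) t 24.9 tcp [478.6  40.4  13.7] yaw 1.9 open 0.563 gf 62.5 F [-0.3 -1.1  4.9]
[[ 429.64918284 -205.37374239]
 [ 497.87829618 -285.28572429]
 [ 569.82070056 -377.19602126]]
```

View pics/w4.png

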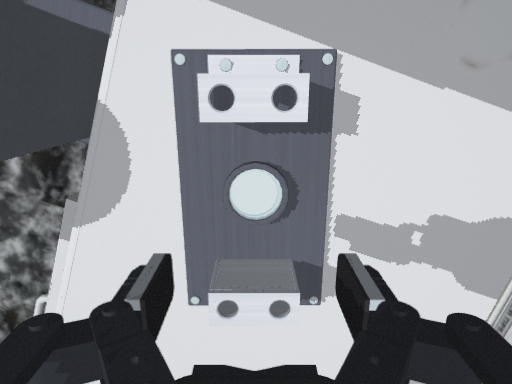

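The filter lies centred on the seat at (256,194). I'll continue with the other three, detecting each again before the reach.

```bash
python3 - <<'E'
from h import *
for k in (1,2,3):
    F=filters(show=False); print(k,np.round(F,1).tolist())
    if len(F)!=4-k: break
    load(k,F[np.argmax(F[:,0]) if k<3 else 0])
m=imaging.camera_model("wrist"); im=imaging.capture("wrist"); cv2.imwrite("pics/w5.png",im); np.save("w5.npy",m,allow_pickle=True)
print(filters(show=False)); st()
E
```

```text
1 [[429.7, -205.4], [497.9, -285.3], [569.8, -377.2]]
grip A t 29.7 tcp [ 570.5 -377.8    1.5] yaw -2.812 open 0.583 gf 25.3 F [-1.   0.9  6. ]
grip B t 33.0 tcp [ 570.6 -378.     1.7] yaw 1.9 open 0.561 gf 61.1 F [-1.   0.8  5.4]
lift t 34.0 tcp [ 569.2 -376.7  118.9] yaw 1.9 open 0.558 gf 61.7 F [ 0.1  0.4 -1.3]
over t 35.5 tcp [479.6  39.5 120.2] yaw 1.899 open 0.559 gf 61.7 F [ 0.2 -0.2 -0.5]
placed True (z expected 21.7) t 36.9 tcp [478.7  40.3  21.7] yaw 1.9 open 0.557 gf 62.5 F [0.3 0.6 4.3]
2 [[429.7, -205.4], [497.9, -285.3]]
grip A t 41.5 tcp [ 498.5 -285.8    1.4] yaw -2.812 open 0.583 gf 25.0 F [-2.8  0.7  4.6]
grip B t 44.8 tcp [ 498.4 -285.8    1.5] yaw 1.9 open 0.561 gf 60.7 F [-0.9  0.8  5.1]
lift t 45.8 tcp [ 497.3 -284.8  119.2] yaw 1.9 open 0.557 gf 61.7 F [-0.1 -0.4  0.1]
over t 47.0 tcp [479.2  39.5 120. ] yaw 1.899 open 0.561 gf 61.7 F [ 1.  -0.   0.1]
placed True (z expected 29.5) t 48.3 tcp [478.7  40.3  29.4] yaw 1.9 open 0.562 gf 62.5 F [-0.7  0.1  5.2]
3 [[429.7, -205.4]]
grip A t 52.8 tcp [ 430.3 -205.8    0.9] yaw -2.812 open 0.577 gf 25.4 F [-1.   0.6  5.9]
grip B t 56.1 tcp [ 430.2 -205.8    1.6] yaw 1.9 open 0.561 gf 59.7 F [-2.7  1.3 12.6]
lift t 57.1 tcp [ 429.2 -205.   119.4] yaw 1.9 open 0.56 gf 61.7 F [ 0.2  0.4 -0.4]
over t 58.1 tcp [478.5  39.6 119.6] yaw 1.9 open 0.562 gf 61.7 F [-0.3 -1.1 -0.2]
placed True (z expected 37.6) t 59.3 tcp [478.7  40.4  37.7] yaw 1.9 open 0.557 gf 62.8 F [-0.5  0.   6. ]
[]
 t 60.5 tcp [477.6  40.4 128.9] yaw 1.9 open 0.85 gf 0.0 F [-0.1 -0.4 -0.5]
```

```bash
true
```

```text
(no output)
```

View pics/w5.png

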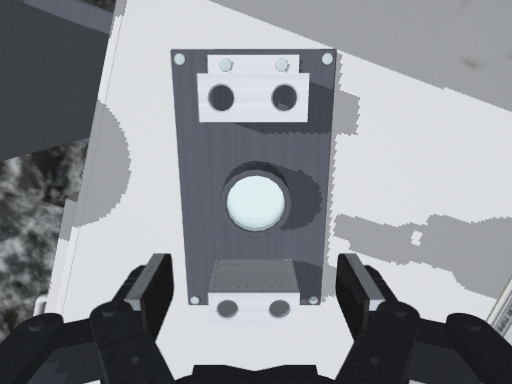

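All four are stacked concentrically, with the top at (256,201). Next I'll check the cover's pose on the table before regripping.

```bash
python3 - <<'E'
from h import *
bot.grip(1.0); bot.move_ptp([474.6,245,230],[pi,0,pi]); bot.dwell(.3)
m=imaging.camera_model("wrist"); im=imaging.capture("wrist"); cv2.imwrite("pics/w6.png",im); np.save("w6.npy",m,allow_pickle=True)
L=[(a,b,21) for a,b,_ in RL]
try:
    r=rivets(m,im,[474.6,245,pi/2],21); print(fitpose(m,r,L,[474.6,245,pi/2]))
except Exception as e: print(e)
m5=np.load("w5.npy",allow_pickle=True).item(); print("stack",world(m5,[(256,201)],42)); st()
E
```

```text
rivet [235.9  94.6] r 10.8 354
rivet [274.2  94.6] r 10.8 269
rivet [238.7 232. ] r 9.3 257
rivet [272.2 232.2] r 9.2 255
(array([475.45149133, 246.33745689,   1.5714927 ]), array([[-0.02, -0.34],
       [ 0.06, -0.43],
       [-0.28,  0.66],
       [ 0.23,  0.33]]))
stack [[479.04048452  44.00094135  42.        ]]
 t 62.1 tcp [474.7 244.2 229.7] yaw 3.14 open 0.997 gf 0.0 F [ 0.2 -0.8 -0.2]
```

View pics/w6.png

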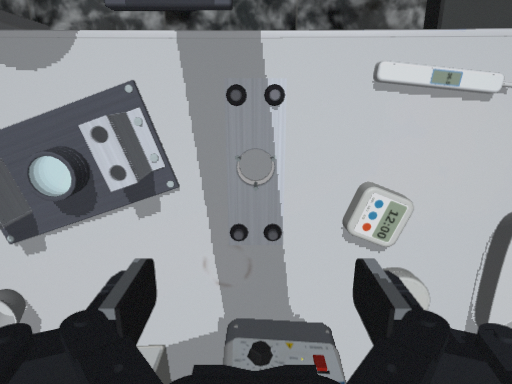

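The glass-centre estimate in w5 is a few mm off in y, so I'll check it numerically by segmenting the glass in w4, w5 and w6.

```bash
python3 - <<'E'
from h import *
m5=np.load("w5.npy",allow_pickle=True).item(); m6=np.load("w6.npy",allow_pickle=True).item()
t=np.linspace(0,2*pi,60)
def circ(r,z,c=H): return np.c_[c[0]+r*np.cos(t),c[1]+r*np.sin(t),0*t+z]
tiles=[]
for n,m,z,seed in (("w4",m5,20,(256,194)),("w5",m5,44,(256,201)),("w6",m6,44,(52,176))):
    im=cv2.imread(f"pics/{n}.png"); g=im.astype(int)
    mask=((g.sum(2)>400)).astype(np.uint8)
    nn,l,s_,ce=cv2.connectedComponentsWithStats(mask,connectivity=4); i=l[seed[1],seed[0]]
    c,(a,b),_=cv2.fitEllipse(cv2.findContours((l==i).astype(np.uint8),0,2)[0][0])
    p=project(m,circ(21,z)); e=cv2.fitEllipse(p.astype(np.float32))
    print(n,"blob",np.round(c,1),np.round((a,b),1),"world",np.round(world(m,[c],z)[0],1),"expected",np.round(e[0],1),np.round(e[1],1))
    big=cv2.resize(im,None,fx=4,fy=4,interpolation=cv2.INTER_CUBIC)
    for r,col in((26,(0,0,255)),(21,(0,255,0))): cv2.polylines(big,[(project(m,circ(r,z))*4+2).astype(np.int32)],True,col,1)
    x,y=max(seed[0]*4-130,0),seed[1]*4-150; tiles.append(big[y:y+300,x:x+260])
cv2.imwrite("pics/ov.png",np.hstack(tiles))
E
```

```text
w4 blob [255.3 193.7] [49.9 52. ] world [479.   42.8  20. ] expected [253.8 195.8] [51.7 54.1]
w5 blob [255.4 202.6] [54.4 57.3] world [478.8  43.3  44. ] expected [253.7 205.6] [56.1 59.3]
w6 blob [ 50.6 175.7] [35.4 43.1] world [478.2  43.9  44. ] expected [ 46.8 175.8] [38.3 46.3]
```

View pics/ov.png

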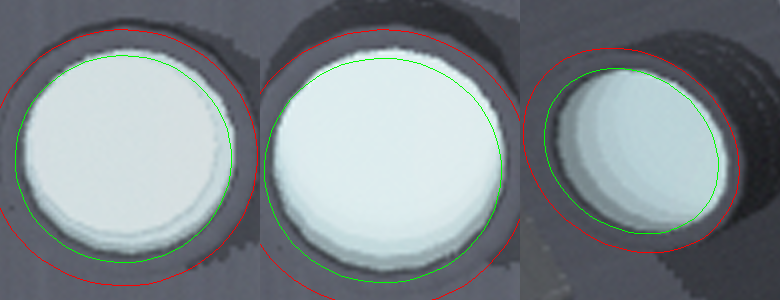

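```bash
python3 - <<'E'
from h import *
m5=np.load("w5.npy",allow_pickle=True).item(); m6=np.load("w6.npy",allow_pickle=True).item()
L=[(a,b,60) for a,b,_ in RL]; B=[(-60,107,8),(60,107,8),(60,-107,8),(-60,-107,8)]
print(fitpose(m5,np.array([(221,97),(285,97),(228.5,309.5),(280,309.5)]),L,[478,40,.33]))
print(fitpose(m5,np.array([(171,50),(336,49.5),(322,305.5),(187,305)]),B,[478,40,.33]))
# holes in w6: +y pair at (100,134),(118,173) ; plate corners (137,83),(178,186),(8,242)
print(fitpose(m6,np.array([(100,134),(118,173)]),L[:2],[478,40,.33]))
print(fitpose(m6,np.array([(137,83),(178,186),(8,242)]),[B[0],B[1],B[2]],[478,40,.33]))
E
```

```text
(array([4.78483668e+02, 4.06968099e+01, 3.33504413e-01]), array([[ 0.26,  0.32],
       [-0.2 ,  0.01],
       [-0.4 , -0.17],
       [ 0.33, -0.32]]))
(array([4.78865893e+02, 3.98207415e+01, 3.31701000e-01]), array([[-1.36, -0.58],
       [ 1.5 , -0.64],
       [-1.16,  0.72],
       [ 0.98,  1.41]]))
(array([4.76578906e+02, 4.09414665e+01, 3.15178911e-01]), array([[ 0.02,  0.07],
       [-0.02, -0.07]]))
(array([4.77114588e+02, 4.18406370e+01, 3.03793470e-01]), array([[-0.85, -2.74],
       [ 1.51,  3.09],
       [-0.58,  0.4 ]]))
```

The rings look 2–2.5 mm off-centre, mostly along the holder's y. I'll centre the whole stack with two gentle diagonal squeezes on the rims, then measure it from two opposite views.

```bash
cat >> h.py <<'E'
def stackpos(z=44):
    t=np.linspace(0,2*pi,60); out=[]
    for yw in (TY,TY-pi):
        bot.move_ptp([*H,150],[pi,0,yw]); bot.dwell(.4)
        m=imaging.camera_model("wrist"); im=imaging.capture("wrist"); cv2.imwrite(f"pics/sp{yw:.1f}_{bot.get_state()['t']:.0f}.png",im)
        p=project(m,np.c_[H[0]+21*np.cos(t),H[1]+21*np.sin(t),0*t+z]); e=cv2.fitEllipse(p.astype(np.float32))
        l=cv2.connectedComponents((im.astype(int).sum(2)>400).astype(np.uint8),connectivity=4)[1]
        i=l[int(e[0][1]),int(e[0][0])]
        c,ax,_=cv2.fitEllipse(cv2.findContours((l==i).astype(np.uint8),0,2)[0][0])
        out.append(world(m,[c],z)[0][:2]); print("stack",np.round(out[-1],1),"axes",np.round(ax,1),np.round(e[1],1))
    return np.mean(out,0)
E
python3 - <<'E'
from h import *
bot.move_ptp([*H,150],[pi,0,TY+pi/4])
for dy in (pi/4,-pi/4):
    bot.grip(0.75,25); bot.move_ptp([*H,75],[pi,0,TY+dy]); print(bot.movel([*H,12],max_speed=60,threshold=10)); st("in")
    bot.grip(0.45,25); bot.dwell(.3); st("squeezed"); bot.grip(0.75); bot.movel([*H,75],max_speed=100)
print(stackpos()); st()
E
```

```text
False
in t 64.9 tcp [478.9  40.3  12.3] yaw 2.686 open 0.748 gf 0.0 F [-0.6  0.7 -0.2]
squeezed t 65.5 tcp [478.9  40.   12.6] yaw 2.686 open 0.598 gf 25.6 F [-1.3 -0.6  5.6]
False
in t 69.4 tcp [479.   40.3  12.3] yaw 1.115 open 0.749 gf 0.0 F [ 0.4 -0.2  0.1]
squeezed t 69.9 tcp [478.9  40.4  12.6] yaw 1.115 open 0.605 gf 25.6 F [-1.4 -0.2  5.9]
stack [479.1  43. ] axes [50.5 53.2] [52.4 54.8]
stack [480.   40.2] axes [50.6 53.1] [52.6 54.9]
[479.53530399  41.57496808]
 t 75.3 tcp [478.6  40.3 150. ] yaw -1.241 open 0.747 gf 0.0 F [ 0.2  0.2 -0.3]
```

From two opposite views the stack averages to about (479.5, 41.6), so it is within about 1.5 mm of the seat centre, which is good. Now I'll put the cover back.

```bash
python3 - <<'E'
from h import *
bot.grip(1.0); bot.move_ptp([*H,150],[pi,0,TY]); bot.move_ptp([475,245.3,120],[pi,0,pi])
bot.movel([475,245.3,3],max_speed=100); st("at cover")
bot.grip(0.3,90); bot.dwell(.3); s=st("grip"); zg=14-s["tcp_pos"][2]; o=s["opening"]
bot.movel([475,245.3,125],max_speed=100); st("up")
bot.move_ptp([*H,125],[pi,0,TY]); bot.dwell(.3); s=st("over")
if abs(s["opening"]-o)>.03 or s["gripper_force"]<40: raise SystemExit("grip lost")
z=60-zg; print("expect z",z)
bot.movel([*H,z+20],max_speed=80); bot.dwell(.2); s=st("above holes")
hit=bot.movel([*H,z-1.5],max_speed=25,threshold=12); st(f"down {hit}")
im=imaging.capture("side"); cv2.imwrite("pics/s2.png",cv2.resize(im[140:260,170:290],(600,600),interpolation=cv2.INTER_CUBIC))
E
```

```text
at cover t 80.5 tcp [475.6 245.5   3.6] yaw 3.142 open 1.0 gf 0.0 F [-0.1 -0.2  0.1]
grip t 81.2 tcp [475.5 245.4   4.4] yaw -3.142 open 0.694 gf 95.1 F [-2.3 -0.7  9. ]
up t 82.5 tcp [474.4 245.1 124.3] yaw 3.142 open 0.69 gf 97.4 F [ 0.4  0.  -4.2]
over t 83.7 tcp [478.6  41.3 124.9] yaw 1.903 open 0.693 gf 97.4 F [ 0.8  0.  -5.5]
expect z 50.37979072886981
above holes t 84.7 tcp [479.1  40.3  70.9] yaw 1.9 open 0.695 gf 97.4 F [-0.2  0.8 -4.1]
down True t 85.5 tcp [478.7  40.2  50.5] yaw 1.9 open 0.693 gf 98.3 F [-0.8  0.4  4.8]
```

View pics/s2.png

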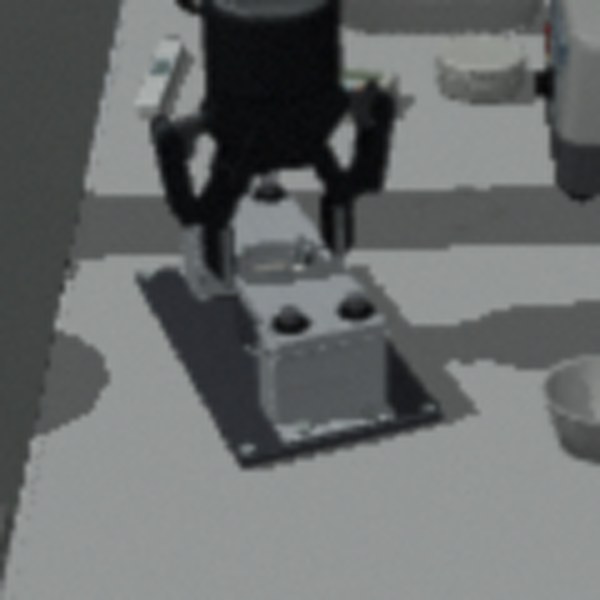

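The cover is seated at the expected height. I'll release it, re-measure the rivets and push the pins.

```bash
python3 - <<'E'
from h import *
bot.grip(1.0); bot.movel([*H,150],max_speed=150); bot.move_ptp([*H,260],[pi,0,TY]); bot.dwell(.3)
m=imaging.camera_model("wrist"); im=imaging.capture("wrist")
p,res=fitpose(m,rivets(m,im,[*H,YAW]),RL,[*H,YAW]); print(p,res.tolist())
if np.hypot(*(p[:2]-H))>3: raise SystemExit("cover off")
bot.grip(0,40)
for a,b,_ in [RL[i] for i in (0,3,1,2)]:
    q=hol(a,b)
    bot.move_ptp([*q,95],[pi,0,TY]); bot.movel([*q,80],max_speed=60); bot.dwell(.2)
    hit=bot.movel([*q,65.5],max_speed=20,threshold=28); st(f"pin {a,b} {hit}")
    bot.movel([*q,95],max_speed=100)
bot.move_ptp([*H,260],[pi,0,TY]); bot.dwell(.3)
im=imaging.capture("wrist"); cv2.imwrite("pics/w7.png",cv2.resize(im[60:270,180:330],(430,600),interpolation=cv2.INTER_CUBIC)); st()
s2=imaging.capture("side"); cv2.imwrite("pics/s3.png",s2)
E
```

```text
rivet [235.5  94.4] r 11.0 281
rivet [275.5  94.4] r 11.0 283
rivet [238. 238.] r 9.2 190
rivet [273.1 238.2] r 9.3 192
[4.79075448e+02 4.21207900e+01 3.29908854e-01] [[-0.17, -0.33], [0.2, -0.37], [-0.21, 0.57], [0.17, 0.35]]
pin (-19, 74) True t 90.4 tcp [437.  104.2  67. ] yaw 1.9 open -0.003 gf 3.0 F [-1.1 -0.6  5.2]
pin (19, -74) False t 92.9 tcp [520.9 -23.7  67. ] yaw 1.9 open 0.0 gf 8.0 F [-4.8  0.6 16.4]
pin (19, 74) False t 95.5 tcp [473.  116.6  67. ] yaw 1.901 open -0.002 gf 8.9 F [-4.  -0.  18.5]
pin (-19, -74) False t 98.1 tcp [484.9 -36.   67. ] yaw 1.9 open 0.0 gf 9.1 F [-5.1  1.3 18.7]
 t 99.6 tcp [478.2  39.9 259. ] yaw 1.9 open -0.002 gf 0.0 F [-0.2 -0.1 -0.3]
```

View pics/w7.png

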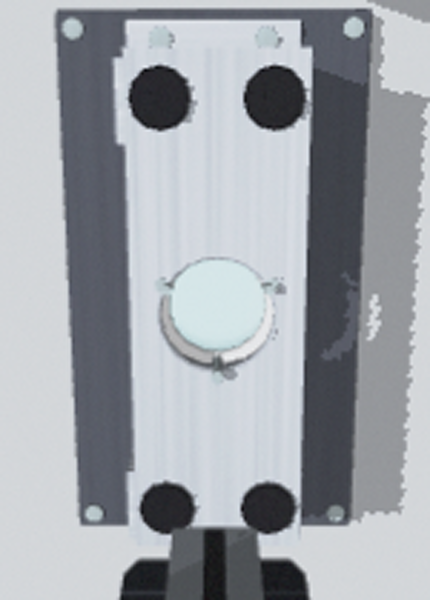

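All four pins read z = 67.0, which is flush, and the wrist view shows four flat black rivet discs. The first push stopped early on its threshold, so I'll repeat it firmly, check the bystanders and back away.

```bash
python3 - <<'E'
from h import *
q=hol(-19,74)
bot.move_ptp([*q,95],[pi,0,TY]); bot.movel([*q,75],max_speed=60); bot.dwell(.2)
print(bot.movel([*q,65.5],max_speed=15,threshold=40)); st("pin1")
bot.movel([*q,110],max_speed=100)
bot.move_ptp([380,-150,300],[pi,0,TY]); bot.dwell(.5)
im=imaging.capture("top"); cv2.imwrite("pics/t9.png",cv2.resize(im[80:280,60:450],(800,410),interpolation=cv2.INTER_CUBIC)); st()
E
```

```text
False
pin1 t 101.9 tcp [436.7 104.2  67. ] yaw 1.9 open 0.001 gf 10.5 F [-6.  -0.5 21.2]
 t 104.3 tcp [ 380.  -149.9  299.9] yaw 1.901 open 0.003 gf 0.0 F [ 0.   0.3 -0.3]
```

View pics/t9.png

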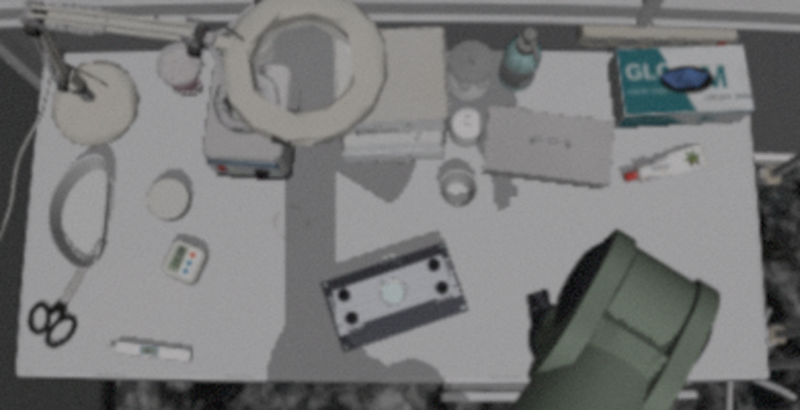

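The cover lies on the holder at (392,292), the bystanders are where they were, and the arm is clear. I'm handing the job in.

```bash
python3 -c "
from bench import bot
print(bot.sign_off())"
```

```text
the job is handed in; nothing more can be done
None
```

Job handed in at about 104 s: the four filters are stacked about 1.5 mm from the seat centre, the cover is back on its channels with all four pins pushed flush (67 mm), and the other things were left alone.

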